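Hang the slipstone basket in the carver's tool box

TASK

Put the sharpening stones away: pick up the small steel basket with its two slipstones and hang it inside the plywood tool box, its bent lip hooked over the rim of the box's near wall and settled fully home in the notch cut in that rim. The notch is not always in the same place, so find it, and work gently: do not force the basket against the box, shove the box along the bench or spill the stones, leave the other things where they are, and let go.

Things in the scene. Friction and masses are not known exactly. Their poses are not given: they have to be found in the camera images.
- basket: Stainless basket, 200 g, open on top, standing on the bench; a bent lip at its back (-x side). Origin: centre of the pocket's underside, z up. Pocket 50 x 50 mm outside, 60 mm high, walls and floor 2.5 mm; take it by its two side walls (faces at y = +25 and -25 mm). It carries two stones.
- lip_seat (a point): On the basket: underside of the lip's bend, x = -31, z = 72 mm in its frame; this rests on a rim. The strap, 30 mm wide in y, rises from the pocket's back wall (outer face x = -25), bends over backwards at z = 72 to 75 and comes down as the lip (x = -37 to -40), leaving a 12 mm slot for the rim.
- lip_tip (a point): On the basket: lower end of the lip, x = -42, z = 45 mm in its frame. The last 8 mm of the lip flare outwards by 27 degrees as a lead-in.
- toolbox: Open plywood tool box, loose, about 2.6 kg, 200 (x) x 360 (y) x 110 mm (z). Origin: centre of its underside, z up; the -x wall is the near wall, facing the robot. Walls 9 mm (near wall x = -100 to -91), floor 8 mm. A 60 mm high partition at x = 17 to 23 splits it: gouges lie in the far part; the near part is empty and takes the basket.
- rim_mid (a point): On the tool box: middle of the near rim, x = -95.5, y = 0, z = 110 mm in its frame. The rim is flat but for one square notch for the strap, 33 mm wide, 8 mm deep (floor z = 102). Its centre lies anywhere from y = -55 to +55, is not tracked: look, or feel for it by sliding the lip along the rim. Seated in it the basket's underside is at z = 30; elsewhere on the rim at z = 38.
- slip_grey: Grey slipstone 36 x 16 x 52 mm, 75 g, standing loose in the basket; origin at the centre of its underside.
- slip_amber: Red-brown slipstone 36 x 13 x 46 mm, 55 g, standing loose in the basket; origin at the centre of its underside.
- mallet: Carver's hammer, 240 mm long, lying on the bench; bystander.
- glass: Green drinking glass, 66 mm across, 85 mm high; bystander. Origin: centre of its underside.
- oil: Amber bottle of honing oil, 48 mm across, 110 mm high; bystander. Origin: centre of its underside.
Mind the look-alikes: they are no part of the job. Of the things that look like the slip_grey, the smaller one is meant.

How it is judged:
At the end, for the whole second after the job is handed in: The basket hangs at rest inside the box with its lip outside the near wall and the bend of the lip on the notch's floor (within 2.5 mm), upright and square to the wall within about 7 degrees, both stones in it, and released (z of lip_seat in the frame of toolbox between 0.098 and 0.1045 m and x of lip_tip in the frame of toolbox between -0.125 and -0.1005 m and x of basket in the frame of toolbox above -0.085 m and angle between basket's own z axis and vertical below 0.12 rad and angle between the x axis of basket and the x axis of toolbox, either way round below 0.15 rad and distance between each of slip_grey, slip_amber and basket below 0.035 m and linear speed of basket below 0.01 m/s); the robot touches nothing.
It fails at once if the basket is pressed or knocked against the box with more than 35 N (contact force between basket and toolbox above 35 N).
It fails at once if the tool box is shoved more than 15 mm or struck by the robot with more than 15 N (distance of toolbox from where it was at the start of the episode above 0.015 m or contact force between any of the arm, the fingers and toolbox above 15 N).
It fails at once if the basket is tipped more than 35 degrees (angle between basket's own z axis and vertical above 0.61 rad).
It fails at once if the hammer, the glass or the bottle is displaced more than 15 mm (distance of any of mallet, glass, oil from where it was at the start of the episode above 0.015 m).
It also fails if it takes over 72 s, if anything falls off the work surface, if the arm or the gripper's body presses on something with over 40 N, if the wrist force passes 120 N, or if a joint passes its speed limit or range.

ROBOT

A 6-joint arm with a two-finger parallel gripper is mounted at the origin on the work surface. World frame = base frame: x ahead of the robot, y to its left, z up, the work surface at z = 0. Lengths are in m, angles in rad, forces in N, time in s.
With the tool pointing down it reaches from about 0.275 to 0.825 m from the base axis. Payload 4.9 kg.
Tool frame: the origin (TCP) lies on the centre line of the jaws, within the pads' length; the fingertips stand 25 mm ahead of it and the grasp point (between the pads) lies 6 mm ahead of it; z points along the fingers, y is the line along which they close (so a half turn about z gives the same grasp; the last joint's range is limited). The gripper opens to 85 mm and grips with 20 to 120 N. Pads are 22 mm wide; open, the fingers measure 114 mm over their backs; the gripper's body (76 mm by 85 mm) begins 54 mm behind the grasp point. The pads swing forward as they close: fully open they stand 13 mm farther back than shut.
Start: joints at [-1.357, 0.326, -0.193, 1.052, 0, 1.437], TCP at [0.187, -0.517, 0.235] pointing down, gripper open.
Joint ranges: [-2.65, 2.65], [-0.97, 1.79], [-1.3, 1.35], [-1.93, 2.1], [-1.47, 1.37], [-3.14, 3.14]. Speed limits (rad/s): [2.57, 2.57, 3.14, 3.14, 3.14, 3.14].

INTERFACE

Orientations are given as a unit quaternion [x, y, z, w].
In Python, from cell import * gives the robot as it stands.
- The arm moves only by the tool jog_arm, never from a script. Its arguments are lists of equal length, an entry for each row: "offset": the shift along the tool's x, y, z in units of 60 mm (1.0 is 60 mm), a list of three; "rotation": the turn, a rotation vector about the tool's x, y, z in units of 5 degrees (1.0 is 5 degrees), a list of three; "jaw": the opening, from -1 (shut) to 1 (fully open). In form: {"offset": [[dx, dy, dz], ...], "rotation": [[rx, ry, rz], ...], "jaw": [jaw, ...]}. A call has 1 to 20 rows; each row shifts and turns the commanded pose from where the row before left it, along the tool's axes as they then stand; what a row does not reach is not made up. A row lasts 1/8 s, in which the tool goes at most 62.5 mm and 10.7 degrees, less where a joint would pass 70% of its speed; a pose out of reach is approached as far as the arm can. A call is refused whole if a number of a shift passes 1 or a number of a turn 1, either way. A call with a gripper value outside its range is refused whole. The fingers move at their own pace and stop on an object; the grip force is fixed at half the most. Time passes only in rows, so rows that do not move let the fingers close. It gives the time, the measured TCP pose, the force, the opening and the grip force at its end, in the units of the state.
- state(): the state, without advancing time (a new reading comes with each control period).
- grab_frame(name): name is "scene" or "top" or "wrist"; returns a dict with "frame" (480x640x3 uint8, red, green, blue), "vertical_fov" (degrees; the focal length in pixels is half the picture's height over the tangent of half this angle, whatever the lens; pixels are square), "cx", "cy" (the principal point, pixels), "R" (3x3) and "t" (3): a world point X has camera coordinates R X + t. Camera axes: x right, y down, z forward; pixel columns grow to the right and rows downward; lengths in m; the calibration is good to about 2 mm. A picture is of the moment at which its call begins. There is no depth.
- finish_job(): hands the job in; it is judged then, once.
Trained networks look in a picture, given as the dict that the camera call returned (one of the last four; its "shot" number tells which), for a name from the list of things; names that differ only in an ending like _2 or _b are one class to them, and where a whole thing is asked for, a point or a joint stands for the part that bears it (a point fixed in the world has none). Each returns a list of dicts, best first, with "confidence" (0 to 1); they miss things now and then, are a little off and sometimes report something else, mostly with a low value. They report only what shows in the picture. A call takes as long as a camera call. They do not tell look-alikes from the thing itself.
- find_in(picture, target): "xy" ([column, row] in pixels, amid what is visible of it).
- spot_point(picture, target): "xy" ([column, row] in pixels: a listed point, or the origin of a listed thing).
The state is a dict: "time_s": time; "joint_pos": joint angles; "joint_vel": joint speeds; "joint_torque": joint torques, N m; "tool_pos": TCP position; "tcp_rot": TCP orientation; "wrist_force": force on the tool from outside, world axes, zero at the start; "wrist_torque": the same for the moment, N m; "finger_gap": finger opening in m; "grasp_force": force on a finger pad.
Only numpy, scipy, OpenCV 4.12 (cv2) and the standard library are available. Lean on these libraries where they do the work, as an engineer would, in place of code of your own. Each camera call takes 0.05 s, during which the arm holds its last target. There are 200 camera calls.

## Working session

There is one attempt and no reset: what is moved stays moved. The work goes in short steps, Python scripts to look and compute and a tool call to move; the robot and the scene stay as the last step left them, time stands still between calls to the robot, and variables do not carry over. Pictures are saved under pics/ and viewed, at most 10 in all, crops included, and the job is handed in when it is done.

Besides the shell and the picture viewer there is one more tool, called as name(argument=value, ...), one argument or row to a line, values as JSON. jog_arm: Moves the arm, as the interface text tells. Its arguments: {"type":"object","properties":{"offset":{"type":"array","items":{"type":"array","items":{"type":"number"}}},"rotation":{"type":"array","items":{"type":"array","items":{"type":"number"}}},"jaw":{"type":"array","items":{"type":"number"}}},"required":["offset","rotation","jaw"]}

```bash
mkdir -p pics
cat > h.py <<'E'
from cell import *
import numpy as np, cv2
from scipy.spatial.transform import Rotation as Ro
def K(p):
    f=p["frame"].shape[0]/2/np.tan(np.radians(p["vertical_fov"])/2); return f
def ray(p,xy):
    f=K(p);R=np.array(p["R"]);t=np.array(p["t"])
    d=R.T@np.array([(xy[0]-p["cx"])/f,(xy[1]-p["cy"])/f,1]); return -R.T@t,d
def atz(p,xy,z):
    c,d=ray(p,xy); return c+d*(z-c[2])/d[2]
def proj(p,X):
    c=np.array(p["R"])@np.array(X)+np.array(p["t"]); return np.array([p["cx"],p["cy"]])+K(p)*c[:2]/c[2]
def tri(p,a,q,b):
    c1,d1=ray(p,a);c2,d2=ray(q,b);d1/=np.linalg.norm(d1);d2/=np.linalg.norm(d2)
    s=np.linalg.lstsq(np.c_[d1,-d2],c2-c1,rcond=None)[0]
    A=c1+d1*s[0];B=c2+d2*s[1];return (A+B)/2,np.linalg.norm(A-B)
def save(p,n): cv2.imwrite("pics/"+n,p["frame"][:,:,::-1])
E
python3 - <<'E'
from h import *
np.set_printoptions(precision=3,suppress=True)
s=grab_frame("scene");t=grab_frame("top");save(s,"s0.png");save(t,"t0.png")
for n in ["basket","lip_seat","lip_tip","toolbox","rim_mid","slip_grey","slip_amber","mallet","glass","oil"]:
    a=spot_point(s,n)[:2];b=spot_point(t,n)[:2]
    print(n,[(np.round(x["xy"]),round(x["confidence"],2)) for x in a],[(np.round(x["xy"]),round(x["confidence"],2)) for x in b])
    if a and b: print(tri(s,a[0]["xy"],t,b[0]["xy"]))
print(state()["time_s"])
cv2.imwrite("pics/both.png",cv2.resize(np.vstack([s["frame"],t["frame"]])[:,:,::-1],None,fx=.625,fy=.625))
E
```

```text
basket [(array([267., 230.]), 0.75)] [(array([405., 292.]), 0.69)]
(array([ 0.457, -0.319, -0.004]), np.float64(0.0029087482488131746))
lip_seat [(array([264., 200.]), 0.66), (array([242., 292.]), 0.35)] [(array([413., 310.]), 0.65)]
(array([ 0.428, -0.325,  0.066]), np.float64(0.009130701333293337))
lip_tip [(array([268., 208.]), 0.87)] [(array([412., 315.]), 0.68)]
(array([ 0.417, -0.324,  0.037]), np.float64(0.002591384298155697))
toolbox [(array([426., 298.]), 0.93)] [(array([194., 197.]), 0.59)]
(array([ 0.624,  0.076, -0.004]), np.float64(0.0018098377849814682))
rim_mid [(array([424., 231.]), 0.71)] [(array([182., 244.]), 0.6)]
(array([0.531, 0.062, 0.105]), np.float64(0.00950734364917089))
slip_grey [(array([236., 220.]), 0.61)] [(array([462., 310.]), 0.88), (array([407., 287.]), 0.61)]
(array([ 0.426, -0.418, -0.009]), np.float64(0.00663228432668426))
slip_amber [] []
mallet [(array([193., 264.]), 0.65)] [(array([482., 208.]), 0.9)]
(array([ 0.612, -0.456, -0.006]), np.float64(0.004294682527614539))
glass [(array([289., 295.]), 0.8), (array([190., 263.]), 0.75)] [(array([347., 175.]), 0.93)]
(array([ 0.67 , -0.21 , -0.001]), np.float64(0.001911207618325139))
oil [(array([242., 292.]), 0.91)] [(array([402., 174.]), 0.93), (array([407., 288.]), 0.23)]
(array([ 0.675, -0.313, -0.007]), np.float64(0.00432432283679405))
1.1
```

View pics/s0.png

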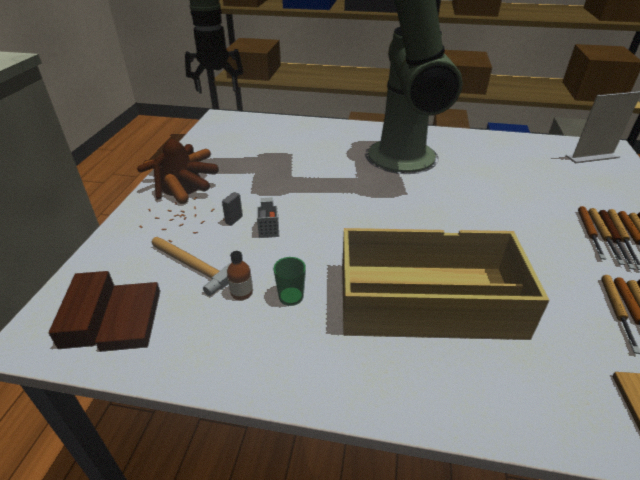

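View pics/t0.png

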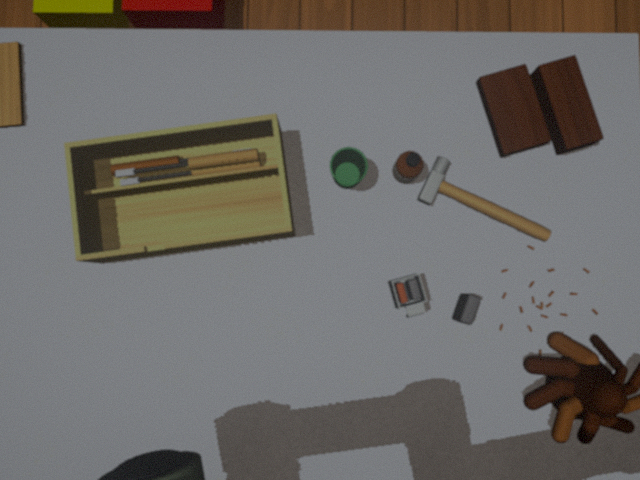

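The scene view shows the basket at about (267,215) and the box's near rim running from (345,232) to (520,234), with a notch hint near (450,233). The top view puts the basket at (408,292) and the near rim from (77,260) to (292,236). Next I'll enlarge these areas.

Run:
```python
from h import *
s=cv2.imread("pics/s0.png");t=cv2.imread("pics/t0.png")
a=cv2.resize(s[222:247,335:535],(800,100),interpolation=2)
b=cv2.resize(t[225:275,65:305],(800,167),interpolation=2)
c=cv2.resize(t[262:327,375:440],(330,330),interpolation=2)
d=cv2.resize(s[190:245,240:295],(330,330),interpolation=2)
e=np.zeros((330,140,3),np.uint8)
cv2.imwrite("pics/c1.png",np.vstack([a,b,np.hstack([c,d,e])]))
```

```text
(no output)
```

View pics/c1.png

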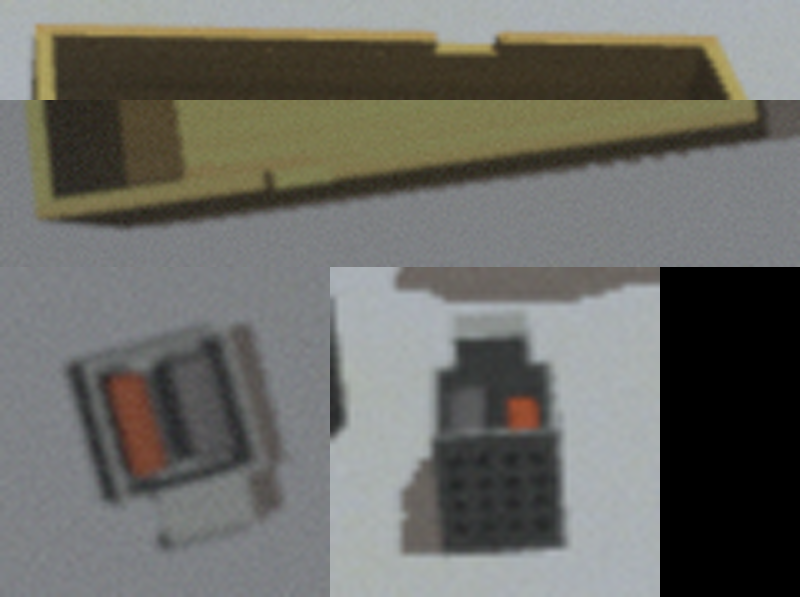

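The near rim's notch spans columns 444 to 459.5 at row 231 in the scene view, and its +y edge shows at (146,249) in the top view. The basket is turned by roughly +15° and its lip faces the robot. The grey and red stones are inside.

Run:
```python
from h import *
np.set_printoptions(precision=4,suppress=True)
s=grab_frame("scene");t=grab_frame("top")
S=lambda x,y:atz(s,(335+x/4,222+y/4),.11);T=lambda x,y:atz(t,(65+x*.3,225+(y-100)*.3),.11)
for n,a,b in [("left(-y) corner",S(38,25),T(757,122)),("+y corner",S(716,37),T(38,218)),("notch +y",S(498,34),T(270,180))]: print(n,a,b)
print("notch -y",S(436,33))
st=state();print(st["tool_pos"],st["tcp_rot"]);print(Ro.from_quat(st["tcp_rot"]).as_matrix())
B=lambda x,y,z:atz(t,(375+x*65/330,262+(y-267)*65/330),z)
print("lip corners",B(162,545,.075),B(255,510,.075))
print("left edge",B(72,362,.06),B(110,500,.06)); print("right edge",B(205,325,.06),B(250,460,.06))
```

```text
left(-y) corner [ 0.5623 -0.1109  0.11  ] [ 0.5533 -0.1156  0.11  ]
+y corner [0.5076 0.2417 0.11  ] [0.5    0.2393 0.11  ]
notch +y [0.5258 0.1291 0.11  ] [0.5207 0.1248 0.11  ]
notch -y [0.5309 0.0969 0.11  ]
[ 0.1875 -0.5171  0.2352] [ 0.9849  0.173  -0.     -0.    ]
[[ 0.9401  0.3408 -0.    ]
 [ 0.3408 -0.9401  0.    ]
 [-0.     -0.     -1.    ]]
lip corners [ 0.4159 -0.3094  0.075 ] [ 0.4279 -0.34    0.075 ]
left edge [ 0.4758 -0.2808  0.06  ] [ 0.4298 -0.2939  0.06  ]
right edge [ 0.4891 -0.3256  0.06  ] [ 0.444  -0.3408  0.06  ]
```

jog_arm(
  offset=[
    [0.68,-0.21,0],
    [0.68,-0.21,0],
    [0.68,-0.21,0],
    [0.68,-0.21,0],
    [0.68,-0.21,0],
    [0.68,-0.21,0],
    [0.68,-0.21,0],
    [0.68,-0.21,0],
    [0,0,0],
    [0,0,0],
  ],
  rotation=[
    [0,0,0],
    [0,0,0],
    [0,0,0],
    [0,0,0],
    [0,0,0],
    [0,0,0],
    [0,0,0],
    [0,0,0],
    [0,0,0],
    [0,0,0],
  ],
  jaw=[1,1,1,1,1,1,1,1,1,1],
)

```text
time_s: 2.45
tool_pos: [0.4597, -0.3111, 0.2351]
tcp_rot: [0.985, 0.173, -0.0, 0.0]
wrist_force: [-0.8, -0.3, -0.2]
finger_gap: 0.0854
grasp_force: 0.0
```

Run:
```python
from h import *
np.set_printoptions(precision=4,suppress=True)
w=grab_frame("wrist");save(w,"w1.png")
import pickle;pickle.dump({k:w[k] for k in("cx","cy","R","t","vertical_fov","frame")},open("w1.pkl","wb"))
for n in ["basket","lip_seat","lip_tip"]:
    print(n,[(x["xy"],x["confidence"]) for x in spot_point(w,n)[:2]])
print(-np.array(w["R"]).T@np.array(w["t"]),w["vertical_fov"],state()["time_s"])
```

```text
basket [([324.0, 201.6], 0.56)]
lip_seat [([319.4, 261.9], 0.59)]
lip_tip [([318.7, 261.5], 0.97)]
[ 0.531  -0.2846  0.3729] 62.04204773172582 2.65
```

View pics/w1.png

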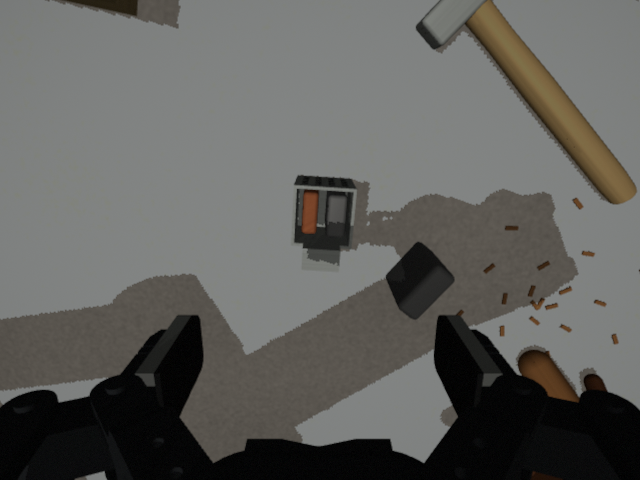

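The wrist view shows the basket almost aligned with the tool. Its pocket rim corners are about (296,188), (356,190), (351,248) and (294,243), and its lip spans (303..338, 271). The grey look-alike stands apart at (420,280), clear of the fingers' path.

Run:
```python
from h import *
import pickle
np.set_printoptions(precision=4,suppress=True)
w=pickle.load(open("w1.pkl","rb"))
cv2.imwrite("pics/c2.png",cv2.resize(w["frame"][165:285,280:370][:,:,::-1],(450,600),interpolation=2))
# projected model for hypotheses
for (x,y,yaw) in [(.459,-.312,18),(.457,-.319,18)]:
    R=Ro.from_euler("z",yaw,degrees=True).as_matrix()
    for q in [(25,25,60),(25,-25,60),(-25,25,60),(-25,-25,60),(-38,15,75),(-38,-15,75)]:
        p=proj(w,R@(np.array(q)/1e3)+[x,y,0]); print(q,p,((p-[280,165])*5).round())
```

```text
(25, 25, 60) [288.696  187.7838] [ 43. 114.]
(25, -25, 60) [352.1522 189.9866] [361. 125.]
(-25, 25, 60) [287.9082 248.2257] [ 40. 416.]
(-25, -25, 60) [348.5009 250.2277] [343. 426.]
(-38, 15, 75) [298.8915 269.9115] [ 94. 525.]
(-38, -15, 75) [336.4403 271.13  ] [282. 531.]
(25, 25, 60) [296.2763 193.1754] [ 81. 141.]
(25, -25, 60) [359.4628 195.3598] [397. 152.]
(-25, 25, 60) [295.15   253.1408] [ 76. 441.]
(-25, -25, 60) [355.4969 255.1269] [377. 451.]
(-38, 15, 75) [306.3238 274.8991] [132. 549.]
(-38, -15, 75) [343.7153 276.1076] [319. 556.]
```

View pics/c2.png

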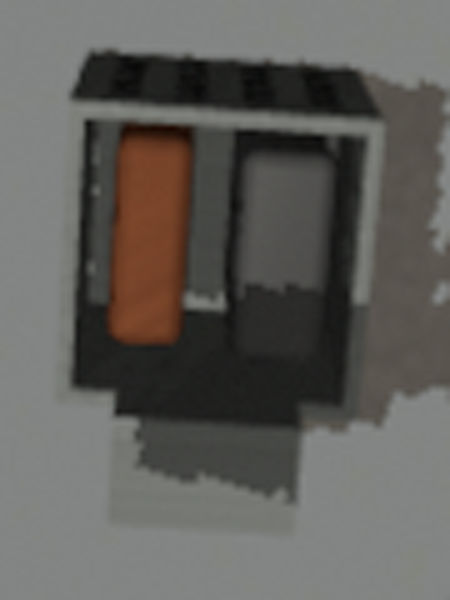

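The crop shows rim corners at about (70,100), (385,118) and (58,402), and lip corners at (110,525) and (297,535). Both stones stand inside. Next I'll fit the pose.

Run:
```python
from h import *
import pickle
from scipy.optimize import least_squares
np.set_printoptions(precision=4,suppress=True)
w=pickle.load(open("w1.pkl","rb"))
ob={(25,25,60):(70,100),(25,-25,60):(385,118),(-25,25,60):(58,402),(-40,15,74):(110,525),(-40,-15,74):(297,535)}
def r(v):
    R=Ro.from_euler("z",v[2],degrees=True).as_matrix()
    return np.concatenate([(proj(w,R@(np.array(q)/1e3)+[v[0],v[1],0])-[280,165])*5-o for q,o in ob.items()])
k=least_squares(r,[.459,-.312,18],x_scale=[.01,.01,1]);print(k.x,k.fun)
d=k.x[:2]-[.4597,-.3111];R=Ro.from_quat(state()["tcp_rot"]).as_matrix();print("tool delta",(R.T@[*d,0])/.06)
```

```text
[ 0.4616 -0.3147 16.6618] [-0.8327  0.8296  1.4583  1.2718 -1.0412  1.8803  0.2518 -2.1109  0.128
 -1.9562]
tool delta [0.0092 0.0679 0.    ]
```

jog_arm(
  offset=[
    [0.01,0.07,0],
    [0,0,0.5],
    [0,0,0.5],
    [0,0,0.5],
    [0,0,0.5],
    [0,0,0.4],
    [0,0,0.3],
    [0,0,0.2],
    [0,0,0.15],
    [0,0,0],
    [0,0,0],
    [0,0,0],
    [0,0,0],
    [0,0,0],
    [0,0,0],
    [0,0,0],
  ],
  rotation=[
    [0,0,0.65],
    [0,0,0],
    [0,0,0],
    [0,0,0],
    [0,0,0],
    [0,0,0],
    [0,0,0],
    [0,0,0],
    [0,0,0],
    [0,0,0],
    [0,0,0],
    [0,0,0],
    [0,0,0],
    [0,0,0],
    [0,0,0],
    [0,0,0],
  ],
  jaw=[1,1,1,1,1,1,1,1,1,0.6,0.4,0.2,0,-0.2,-0.5,-0.5],
)

```text
time_s: 4.65
tool_pos: [0.4622, -0.3146, 0.0532]
tcp_rot: [0.989, 0.145, 0.0, 0.0]
wrist_force: [-1.5, 2.0, 5.7]
finger_gap: 0.048
grasp_force: 61.6
```

jog_arm(
  offset=[
    [0,0,-0.1],
    [0,0,-0.3],
    [0,0,-0.5],
    [0,0,-0.6],
    [0,0,-0.6],
    [0,0,-0.4],
    [0,0,-0.3],
    [0,0,0],
    [0,0,0],
  ],
  rotation=[
    [0,0,0],
    [0,0,0],
    [0,0,0],
    [0,0,0],
    [0,0,0],
    [0,0,0.5],
    [0,0,0.6],
    [0,0,0.52],
    [0,0,0],
  ],
  jaw=[-0.5,-0.5,-0.5,-0.5,-0.5,-0.5,-0.5,-0.5,-0.5],
)

```text
time_s: 5.78
tool_pos: [0.4618, -0.3147, 0.2203]
tcp_rot: [0.997, 0.075, -0.0, -0.0]
wrist_force: [-0.0, -0.7, -2.9]
finger_gap: 0.0481
grasp_force: 62.6
```

jog_arm(
  offset=[
    [0.05,-0.3,0],
    [0.05,-0.5,0],
    [0.05,-0.65,0],
    [0.05,-0.65,0],
    [0.05,-0.65,0],
    [0.05,-0.65,0],
    [0.05,-0.65,0],
    [0.05,-0.65,0],
    [0.05,-0.65,0],
    [0.05,-0.65,0],
    [0.05,-0.45,0],
    [0.05,-0.28,0],
    [0,0,0],
    [0,0,0],
    [0,0,0],
  ],
  rotation=[
    [0,0,0],
    [0,0,0],
    [0,0,0],
    [0,0,0],
    [0,0,0],
    [0,0,0],
    [0,0,0],
    [0,0,0],
    [0,0,0],
    [0,0,0],
    [0,0,0],
    [0,0,0],
    [0,0,0],
    [0,0,0],
    [0,0,0],
  ],
  jaw=[-0.5,-0.5,-0.5,-0.5,-0.5,-0.5,-0.5,-0.5,-0.5,-0.5,-0.5,-0.5,-0.5,-0.5,-0.5],
)

```text
time_s: 7.65
tool_pos: [0.4372, 0.0893, 0.2201]
tcp_rot: [0.997, 0.074, -0.0, 0.0]
wrist_force: [-0.2, -0.2, -3.6]
finger_gap: 0.0483
grasp_force: 62.9
```

Run:
```python
from h import *
np.set_printoptions(precision=4,suppress=True)
w=grab_frame("wrist");save(w,"w2.png")
import pickle;pickle.dump({k:w[k] for k in("cx","cy","R","t","vertical_fov","frame")},open("w2.pkl","wb"))
for n in ["rim_mid","lip_seat","lip_tip"]:
    print(n,[(x["xy"],x["confidence"]) for x in spot_point(w,n)[:2]])
print(-np.array(w["R"]).T@np.array(w["t"]),state()["time_s"])
for yl in (0,.048): print(proj(w,[.536-.1485*yl,.064+.989*yl,.11]))
```

```text
rim_mid [([388.2, 92.0], 0.96)]
lip_seat [([316.8, 426.9], 0.75), ([385.8, 90.0], 0.7)]
lip_tip [([298.8, 276.3], 0.51)]
[0.5121 0.1012 0.358 ] 7.85
[387.388   87.2368]
[304.6213  87.1578]
```

View pics/w2.png

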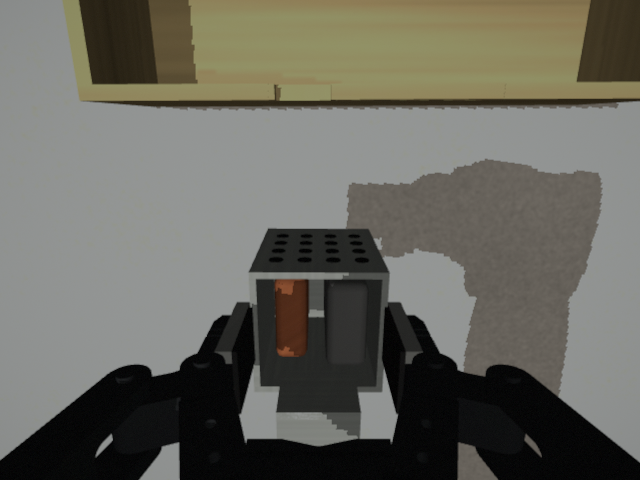

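The notch shows at columns 276 to 331, row about 93, and the near rim runs from (80,101) to (640,97). Both stones are still in the gripped basket at (320,330). Next I'll zoom in for accuracy.

Run:
```python
from h import *
w=cv2.imread("pics/w2.png")
a=cv2.resize(w[75:115,240:400],(800,200),interpolation=2)
a1=cv2.resize(w[75:115,60:140],(400,200),interpolation=2)
a2=cv2.resize(w[75:115,560:640],(400,200),interpolation=2)
b=cv2.resize(w[380:450,240:400],(400,175),interpolation=2)
c=cv2.resize(w[225:295,240:400],(400,175),interpolation=2)
cv2.imwrite("pics/c3.png",np.vstack([a,np.hstack([a1,a2]),np.hstack([b,c])]))
```

```text
(no output)
```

View pics/c3.png

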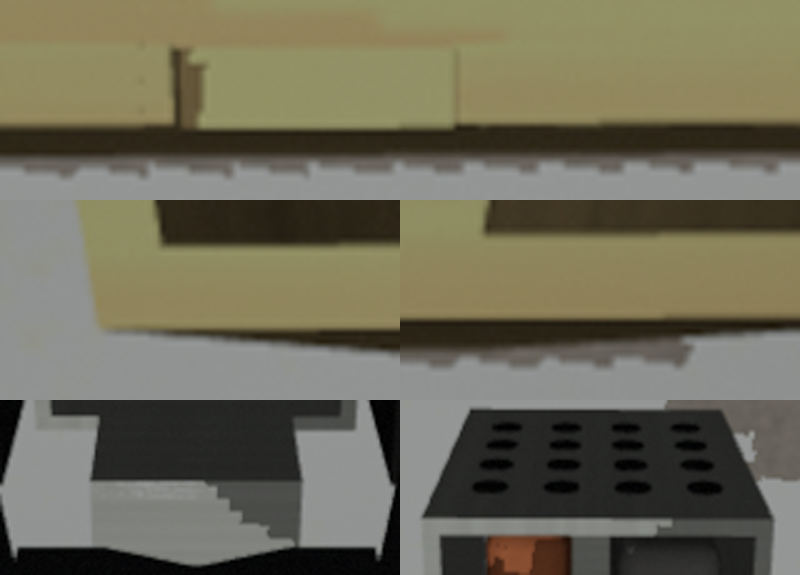

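The notch's top edges are at columns 274.4 and 331.4, and the rim's outer edge is at row 100. In the held basket, the front rim corners are at (249.2,272.6) and (388.8,272.6), and the strap bend corners are at (276.4,412) and (360.4,412).

Run:
```python
from h import *
import pickle
from scipy.optimize import least_squares
np.set_printoptions(precision=4,suppress=True)
w=pickle.load(open("w2.pkl","rb"))
st=state();Rt=Ro.from_quat(st["tcp_rot"]).as_matrix();tp=np.array(st["tool_pos"])
print("tool yaw",np.degrees(np.arctan2(Rt[1,0],Rt[0,0])),tp)
z=tp[2]-.0532
L=atz(w,(80.5,100.6),.11);Rr=atz(w,(600,98.8),.11)
by=np.degrees(np.arctan2(-(L-Rr)[0],(L-Rr)[1]))
a=atz(w,(274.4,100),.11);b=atz(w,(331.4,100),.11)
print("box yaw",by,"corner",L,"notch w",np.linalg.norm(a-b),"mid outer",(a+b)/2,"dist to corner",np.linalg.norm((a+b)/2-L))
ob={(25,25,60):(249.2,272.6),(25,-25,60):(388.8,272.6),(-25,15,75):(276.4,412),(-25,-15,75):(360.4,412)}
def r(v):
    R=Ro.from_euler("z",v[2],degrees=True).as_matrix()
    return np.concatenate([proj(w,R@(np.array(q)/1e3)+[v[0],v[1],v[3]])-o for q,o in ob.items()])
k=least_squares(r,[tp[0],tp[1],8.5,z],x_scale=[.01,.01,1,.01]);print(k.x,z,k.fun)
# target: lip slot centre (x=-31) at wall centre; notch mid
ya=np.radians(by);ex=np.array([np.cos(ya),np.sin(ya)])
tgt=((a+b)/2)[:2]+ex*.0045+ex*.031
print("target basket xy",tgt)
for n,c in (("img",k.x[:2]),("tcp",tp[:2])): print(n,(Rt.T@[*(tgt-c),0])/.06)
```

```text
tool yaw 8.525208750426394 [0.4373 0.0894 0.2202]
box yaw 8.775663616509053 corner [0.502  0.2401 0.11  ] notch w 0.0333493376435397 mid outer [0.5218 0.1115 0.11  ] dist to corner 0.13011623816622964
[0.4349 0.0893 8.4035 0.1612] 0.16696041594839675 [ 1.5305 -1.327  -1.7471 -0.9673  1.3605  1.0707 -1.1446  1.2321]
target basket xy [0.5569 0.1169]
img [ 2.0779 -0.1545 -0.0002]
tcp [ 2.038  -0.1582 -0.0002]
```

jog_arm(
  offset=[
    [0.1,0,0],
    [0.3,-0.05,0],
    [0.4,-0.05,0],
    [0.4,-0.055,0],
    [0.4,0,0],
    [0.3,0,0],
    [0.17,0,0],
    [0,0,0.1],
    [0,0,0.3],
    [0,0,0.3],
    [0,0,0.3],
    [0,0,0.3],
    [0,0,0.2],
    [0,0,0],
    [0,0,0],
  ],
  rotation=[
    [0,0,-0.05],
    [0,0,0],
    [0,0,0],
    [0,0,0],
    [0,0,0],
    [0,0,0],
    [0,0,0],
    [0,0,0],
    [0,0,0],
    [0,0,0],
    [0,0,0],
    [0,0,0],
    [0,0,0],
    [0,0,0],
    [0,0,0],
  ],
  jaw=[-0.5,-0.5,-0.5,-0.5,-0.5,-0.5,-0.5,-0.5,-0.5,-0.5,-0.5,-0.5,-0.5,-0.5,-0.5],
)

```text
time_s: 9.72
tool_pos: [0.559, 0.1181, 0.1308]
tcp_rot: [0.997, 0.077, 0.0, -0.0]
wrist_force: [0.2, -0.7, -4.2]
finger_gap: 0.0478
grasp_force: 62.9
```

Run:
```python
from h import *
w=grab_frame("wrist");s=grab_frame("scene");t=grab_frame("top")
a=cv2.resize(w["frame"][240:480,120:520],(600,360))
b=cv2.resize(s["frame"][190:260,380:520],(400,200),interpolation=2)
c=cv2.resize(t["frame"][205:275,100:240],(400,200),interpolation=2)
p=np.zeros((360,200,3),np.uint8)
cv2.imwrite("pics/c4.png",np.vstack([np.hstack([a,p]),np.hstack([b,c])])[:,:,::-1])
```

```text
(no output)
```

View pics/c4.png

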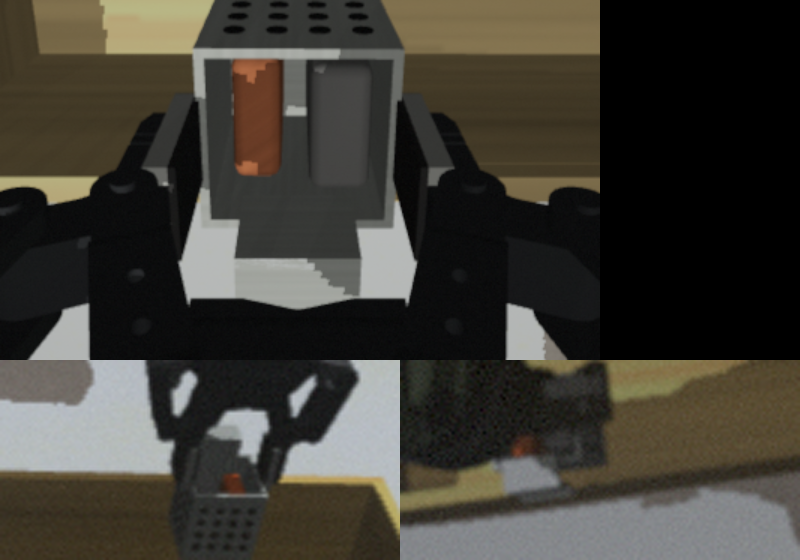

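Both stones are still in place, the lip is poised just outside the near rim and the pocket is inside the box. I'll lower it gently.

jog_arm(
  offset=[
    [0,0.01,0.08],
    [0,0,0.08],
    [0,0,0.06],
    [0,0,0.06],
    [0,0,0.06],
    [0,0,0.05],
    [0,0,0],
  ],
  rotation=[
    [0,0,0],
    [0,0,0],
    [0,0,0],
    [0,0,0],
    [0,0,0],
    [0,0,0],
    [0,0,0],
  ],
  jaw=[-0.5,-0.5,-0.5,-0.5,-0.5,-0.5,-0.5],
)

```text
time_s: 10.75
tool_pos: [0.5585, 0.1174, 0.1065]
tcp_rot: [0.997, 0.077, -0.0, -0.0]
wrist_force: [-0.1, -0.5, -3.2]
finger_gap: 0.0483
grasp_force: 63.0
```

jog_arm(
  offset=[
    [0,0,0.07],
    [0,0,0.07],
    [0,0,0.05],
    [0,0,0.04],
    [0,0,0.03],
    [0,0,0.02],
    [0,0,0],
  ],
  rotation=[
    [0,0,0],
    [0,0,0],
    [0,0,0],
    [0,0,0],
    [0,0,0],
    [0,0,0],
    [0,0,0],
  ],
  jaw=[-0.5,-0.5,-0.5,-0.5,-0.5,-0.5,-0.5],
)

```text
time_s: 11.62
tool_pos: [0.5587, 0.1175, 0.0899]
tcp_rot: [0.997, 0.077, -0.0, -0.0]
wrist_force: [-0.1, -0.2, -3.8]
finger_gap: 0.0483
grasp_force: 63.0
```

jog_arm(
  offset=[
    [0,0,0.025],
    [0,0,0.02],
    [0,0,0.015],
    [0,0,0.015],
    [0,0,0],
  ],
  rotation=[
    [0,0,0],
    [0,0,0],
    [0,0,0],
    [0,0,0],
    [0,0,0],
  ],
  jaw=[-0.5,-0.5,-0.5,-0.5,-0.5],
)

```text
time_s: 12.25
tool_pos: [0.5587, 0.1175, 0.0854]
tcp_rot: [0.997, 0.077, -0.0, 0.0]
wrist_force: [-0.7, 0.3, -3.1]
finger_gap: 0.0478
grasp_force: 63.0
```

jog_arm(
  offset=[
    [0,0,0.01],
    [0,0,0.01],
    [0,0,0.01],
    [0,0,0],
  ],
  rotation=[
    [0,0,0],
    [0,0,0],
    [0,0,0],
    [0,0,0],
  ],
  jaw=[-0.5,-0.5,-0.5,-0.5],
)

```text
time_s: 12.75
tool_pos: [0.5587, 0.1175, 0.0836]
tcp_rot: [0.997, 0.077, -0.0, -0.0]
wrist_force: [0.1, -0.5, -2.9]
finger_gap: 0.0482
grasp_force: 63.0
```

jog_arm(
  offset=[
    [0,0,0.01],
    [0,0,0.01],
    [0,0,0],
  ],
  rotation=[
    [0,0,0],
    [0,0,0],
    [0,0,0],
  ],
  jaw=[-0.5,-0.5,-0.5],
)

```text
time_s: 13.12
tool_pos: [0.5587, 0.1174, 0.0828]
tcp_rot: [0.997, 0.077, 0.0, 0.0]
wrist_force: [-1.3, 0.3, 1.7]
finger_gap: 0.0479
grasp_force: 63.5
```

Contact came at the expected seated height, so I'll release and retreat.

jog_arm(
  offset=[
    [0,0,0],
    [0,0,0],
    [0,0,0],
    [0,0,0],
    [0,0,0],
    [0,0,0],
    [0,0,-0.1],
    [0,0,-0.3],
    [0,0,-0.4],
    [0,0,-0.5],
    [0,0,-0.5],
    [0,0,-0.5],
    [0,0,-0.3],
    [0,0,0],
    [0,0,0],
  ],
  rotation=[
    [0,0,0],
    [0,0,0],
    [0,0,0],
    [0,0,0],
    [0,0,0],
    [0,0,0],
    [0,0,0],
    [0,0,0],
    [0,0,0],
    [0,0,0],
    [0,0,0],
    [0,0,0],
    [0,0,0],
    [0,0,0],
    [0,0,0],
  ],
  jaw=[0.2,0.4,0.7,0.7,0.7,0.7,0.7,0.7,0.7,0.7,0.7,0.7,0.7,0.7,0.7],
)

```text
time_s: 15.0
tool_pos: [0.5583, 0.1174, 0.2378]
tcp_rot: [0.997, 0.077, -0.0, 0.0]
wrist_force: [0.3, -0.0, 0.1]
finger_gap: 0.0725
grasp_force: 0.0
```

Run:
```python
from h import *
w=grab_frame("wrist");s=grab_frame("scene")
a=cv2.resize(w["frame"][180:480,120:520],(800,600))[:400]
b=cv2.resize(s["frame"][210:260,380:540],(640,200),interpolation=2)
cv2.imwrite("pics/c5.png",np.vstack([a,np.hstack([b,np.zeros((200,160,3),np.uint8)])])[:,:,::-1])
st=state();print(st["tool_pos"],st["finger_gap"],st["time_s"])
ya=np.radians(8.7)
R=Ro.from_euler("z",ya).as_matrix();n=np.array([.5218,.1115,0])+R@[.0045,0,0]
for z in(.105,.113): print(z,[(proj(w,n+R@[dx,dy,0]+[0,0,z])-[120,180])*2 for dx in(.006,-.009) for dy in(-.015,.015)])
```

```text
[0.55802544 0.11740491 0.23732037] 0.07255128472850304 15.1
0.105 [array([439.51579483, 175.77399086]), array([356.62588447, 175.54526136]), array([438.72675861, 214.00751572]), array([357.09913553, 213.78874172])]
0.113 [array([440.70484438, 183.82812734]), array([355.56415497, 183.59460842]), array([439.87612933, 222.95760004]), array([356.06665935, 222.73453336])]
```

View pics/c5.png

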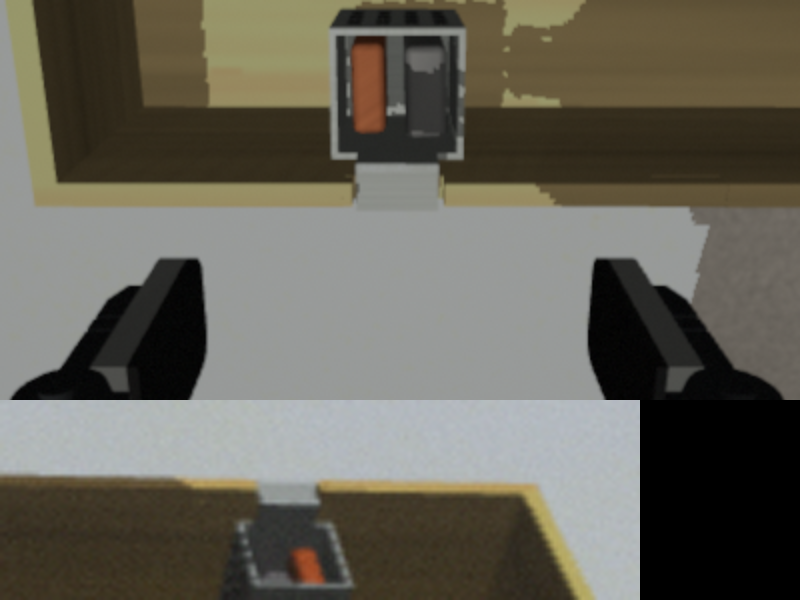

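The strap sits between both notch edges (crop columns 353 and 443, strap 357 to 440). The basket is square to the wall, both stones are inside, and the gripper is clear, so I'll hand it in.

```bash
python3 -c "
from cell import *
print(finish_job())"
```

```text
the job is handed in; nothing more can be done
None
```

I hung the basket in the notch of the box's near wall with both stones inside, let go of it and handed the job in at about 15 s; the hand-in returned no verdict.

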